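# Paint containers set out by height

### The arm

A 6-joint arm with a two-finger parallel gripper is mounted at the origin on a cart in front of the work surface, level with it; the furniture and walls round the work are solid. World frame = base frame: x ahead of the robot, y to its left, z up, the work surface at z = 0. Lengths are in m, angles in rad, forces in N, time in s.
With the tool pointing down it reaches from about 0.3 to 0.875 m from the base axis. Payload 6.4 kg.
Tool frame: the origin (TCP) lies at the very end of the fingers, on their centre line; the grasp point (between the pads) lies 19 mm behind it; z points along the fingers, y is the line along which they close (so a half turn about z gives the same grasp; the last joint's range is limited). The gripper opens to 85 mm and grips with 20 to 120 N. Pads are 22 mm wide; open, the fingers measure 114 mm over their backs; the gripper's body (76 mm by 85 mm) begins 54 mm behind the grasp point. The pads swing forward as they close: fully open they stand 13 mm farther back than shut.
Start: joints at [-1.317, 0.181, 1.607, -0, 1.354, -0.206], TCP at [0.255, -0.515, 0.231] pointing down, gripper open.
Joint ranges: [-2.99, 2.99], [-0.89, 2.07], [0.3, 2.58], [-1.14, 4.28], [0, 2.63], [-3.12, 3.12]. Speed limits (rad/s): [2.57, 2.57, 3.01, 3.14, 3.14, 3.14].

### API

Orientations are given as a unit quaternion [w, x, y, z].
In Python, from bench import ctrl gives the robot as it stands.
- The arm moves only by the tool jog_arm, never from a script. Its argument "series" is a list that holds one entry, the list of rows, each a list of 7 numbers: the shift along the tool's x, y, z in mm, then the turn, a rotation vector about the tool's x, y, z in rad, then the finger opening in mm, from 0 to 85.4. In form: [[[tx, ty, tz, rx, ry, rz, gripper], ...]]. A call has exactly 10 rows; each row shifts and turns the commanded pose from where the row before left it, along the tool's axes as they then stand; what a row does not reach is not made up. A row lasts 1/10 s, in which the tool goes at most 50 mm and 8.59 degrees, less where a joint would pass 70% of its speed; a pose out of reach is approached as far as the arm can. A call with a gripper value outside its range is refused whole. The fingers move at their own pace and stop on an object; the grip force is fixed at half the most. Time passes only in rows, so rows that do not move let the fingers close, or fill a call up. It gives the time, the measured TCP pose, the force, the opening and the grip force at its end, in the units of the state.
- ctrl.get_obs(): the state, without advancing time (a new reading comes with each control period).
- ctrl.camera(name): name is "scene" or "top" or "wrist"; returns a dict with "frame" (384x512x3 uint8, blue, green, red), "z_map" (384x512 float32, m along the optical axis (not along the pixel's ray), 0 where there is no reading), "fx", "fy", "cx", "cy" (pixels), "k1" (the pictures are not rectified: a ray, as slopes to the right and down, at radius r is drawn at 1 + k1 r^2 times it, then the intrinsics apply), "xyz" and "rotation" of the camera in the world. Camera axes: x right, y down, z forward; pixel columns grow to the right and rows downward; lengths in m; the calibration is good to about 2 mm. A picture is of the moment at which its call begins.
- ctrl.hand_in(): hands the job in; it is judged then, once.
The state is a dict: "time_s": time; "q": joint angles; "dq": joint speeds; "joint_efforts": joint torques, N m; "eef_pos": TCP position; "eef_rot": TCP orientation; "wrist_force": force on the tool from outside, world axes, zero at the start; "torque": the same for the moment, N m; "opening": opening from 0.0 (shut) to 1.0 (fully open); "grasp_force": force on a finger pad.
Only numpy, scipy, OpenCV 4.12 (cv2) and the standard library are available. Lean on these libraries where they do the work, as an engineer would, in place of code of your own. Each camera call takes 0.05 s, during which the arm holds its last target. There are 200 camera calls.

### The job

Line up the two paint jars and two bottles that stand in front of the wooden board, on that board by height: shortest on the cork pad next to the turned post, then taller and taller towards the low block, each standing upright in the middle of its own pad. The white bottle is hemmed in the narrow gap of the plywood rest, so lift it straight out by the part that shows above. Do not knock any of the four over.

Things in the scene. Friction and masses are not known exactly. Their poses are not given: they have to be found in the camera images.
- jar_small: small round paint jar, 50 mm across and 67 mm tall, dark with an orange paper label and a red lid; the body is about 49 mm wide to 64 mm up; about 0.18 kg. Loose, stands upright; origin: centre of its foot, z up the axis.
- jar_olive: round glass jar of olive green paint with a red lid, about 53 mm across (its middle lies 2 mm off the origin towards its own +x) and 87 mm tall; about 0.24 kg. Loose, stands upright; origin: centre of its foot, z up the axis.
- bottle_white: white plastic bottle with a narrower green cap, 161 mm tall; the body is 48 mm across up to 136 mm above its foot, the cap 28 mm; about 0.16 kg. Stands in the gap of the bottle rest, 8 mm above the table; about 51 mm of its body and the cap show above the cheeks. Loose, stands upright; origin: centre of its foot, z up the axis.
- bottle_green: green glass bottle, 202 mm tall, 59 mm across the body, with a long tapering neck: 58 mm wide up to 80 mm above its foot, then tapering evenly to 28 mm at the top (about 38 mm wide at 160 mm); about 0.32 kg. Loose, stands upright; origin: centre of its foot, z up the axis.
- pad_a: cork disc, 66 mm across and 3 mm thick, fixed on the wooden setting-out board (450 x 100 x 10 mm, with a low ledge 16 mm high along its far edge); one of four in a straight row, 100 mm apart, at the left end (+y) of the row. Origin: centre of its underside, 10 mm above the table; its top is 13 mm above the table. Its y axis runs along the row, x across it
- pad_b: cork disc, 66 mm across and 3 mm thick, fixed on the wooden setting-out board (450 x 100 x 10 mm, with a low ledge 16 mm high along its far edge); one of four in a straight row, 100 mm apart, next to pad_a. Origin: centre of its underside, 10 mm above the table; its top is 13 mm above the table. Its y axis runs along the row, x across it
- pad_c: cork disc, 66 mm across and 3 mm thick, fixed on the wooden setting-out board (450 x 100 x 10 mm, with a low ledge 16 mm high along its far edge); one of four in a straight row, 100 mm apart, between pad_b and pad_d. Origin: centre of its underside, 10 mm above the table; its top is 13 mm above the table. Its y axis runs along the row, x across it
- pad_d: cork disc, 66 mm across and 3 mm thick, fixed on the wooden setting-out board (450 x 100 x 10 mm, with a low ledge 16 mm high along its far edge); one of four in a straight row, 100 mm apart, at the right end (-y) of the row. Origin: centre of its underside, 10 mm above the table; its top is 13 mm above the table. Its y axis runs along the row, x across it
- end_post: turned dark wooden post, 28 mm across and 60 mm tall, fixed upright on one end of the board, 55 mm beyond either pad_a or pad_d (it changes from start to start); origin: centre of its foot. The other end of the board carries a low dark block, 50 x 22 x 14 mm.
- bottle_rest: fixed plywood rest in which the white bottle stands: base 70 x 86 x 8 mm and two upright cheeks 14 mm thick, 60 mm long, tops 85 mm above the table, with a 55 mm gap between them that runs along its x axis and is open at both ends; origin: centre of its underside.
There are look-alikes about, which are no part of the job. What is shaped like the jar_small but blue or pink is not meant.

How it is judged:
At the end, for the whole second after the job is handed in: Counting from the pad next to the post: small jar, olive jar, white bottle, green bottle, each standing on its pad (foot not more than 7 mm above the cork), its origin within 14 mm of the pad's centre horizontally, leaning less than 0.1 rad, at rest (below 0.02 m/s) (((horizontal distance between end_post and pad_a below 0.1 m and horizontal distance between jar_small and pad_a below 0.014 m and z of jar_small in the frame of pad_a below 0.01 m and horizontal distance between jar_olive and pad_b below 0.014 m and z of jar_olive in the frame of pad_b below 0.01 m and horizontal distance between bottle_white and pad_c below 0.014 m and z of bottle_white in the frame of pad_c below 0.01 m and horizontal distance between bottle_green and pad_d below 0.014 m and z of bottle_green in the frame of pad_d below 0.01 m) or (horizontal distance between end_post and pad_d below 0.1 m and horizontal distance between jar_small and pad_d below 0.014 m and z of jar_small in the frame of pad_d below 0.01 m and horizontal distance between jar_olive and pad_c below 0.014 m and z of jar_olive in the frame of pad_c below 0.01 m and horizontal distance between bottle_white and pad_b below 0.014 m and z of bottle_white in the frame of pad_b below 0.01 m and horizontal distance between bottle_green and pad_a below 0.014 m and z of bottle_green in the frame of pad_a below 0.01 m)) and angle between each of jar_small, jar_olive, bottle_white, bottle_green's own z axis and vertical below 0.1 rad and linear speed of each of jar_small, jar_olive, bottle_white, bottle_green below 0.02 m/s); the robot touches nothing.
It fails at once if the jar small is knocked over (leans more than 0.7 rad) (angle between jar_small's own z axis and vertical above 0.7 rad).
It fails at once if the jar olive is knocked over (leans more than 0.7 rad) (angle between jar_olive's own z axis and vertical above 0.7 rad).
It fails at once if the bottle white is knocked over (leans more than 0.7 rad) (angle between bottle_white's own z axis and vertical above 0.7 rad).
It fails at once if the bottle green is knocked over (leans more than 0.7 rad) (angle between bottle_green's own z axis and vertical above 0.7 rad).
It also fails if it takes over 90 s, if anything falls off the work surface, if the arm or the gripper's body presses on something with over 40 N, if the wrist force passes 120 N, or if a joint passes its speed limit or range.

## Working session

There is one attempt and no reset: what is moved stays moved. The work goes in short steps, Python scripts to look and compute and a tool call to move; the robot and the scene stay as the last step left them, time stands still between calls to the robot, and variables do not carry over. Pictures are saved under pics/ and viewed, at most 14 in all, crops included, and the job is handed in when it is done.

Besides the shell and the picture viewer there is one more tool, called after "Call:" as name(argument=value, ...), one argument or row to a line, values as JSON. jog_arm: Moves the arm, as the interface text tells. Its arguments: {"type":"object","properties":{"series":{"type":"array"}},"required":["series"]}

```bash
mkdir -p pics
cat > h.py <<'E'
from bench import ctrl
import numpy as np, cv2
def cam(n):
    c=ctrl.camera(n); return c
def cloud(c):
    h,w=c["z_map"].shape
    u,v=np.meshgrid(np.arange(w),np.arange(h))
    K=np.array([[c["fx"],0,c["cx"]],[0,c["fy"],c["cy"]],[0,0,1.]])
    p=np.stack([u,v],-1).reshape(-1,1,2).astype(float)
    s=cv2.undistortPoints(p,K,np.array([c["k1"],0,0,0,0.])).reshape(h,w,2)
    d=np.dstack([s,np.ones((h,w))])
    R=np.array(c["rotation"]).reshape(3,3) if np.size(c["rotation"])==9 else quat(c["rotation"])
    rays=d@R.T
    return rays, np.array(c["xyz"]), np.array(c["xyz"])+rays*c["z_map"][...,None]
def quat(q):
    from scipy.spatial.transform import Rotation as Ro
    q=np.array(q); return Ro.from_quat([q[1],q[2],q[3],q[0]]).as_matrix()
E
python3 - <<'E'
from h import *
for n in("scene","top"):
    c=cam(n); cv2.imwrite(f"pics/{n}0.png",c["frame"]); np.savez(f"{n}0.npz",**c)
    print(n,c["xyz"],np.round(c["rotation"],3),c["fx"],c["k1"],(c["z_map"]>0).mean())
o=ctrl.get_obs();print(o)
E
```

```text
scene [-0.06482644  0.75546577  0.72130605] [ 0.16  -0.325  0.831 -0.422] 492.9572837660191 -0.17773849566200772 0.9960276285807291
top [0.43605298 0.07020446 1.17420644] [-0.038  0.707 -0.706  0.027] 451.091249403861 -0.0820840689308417 0.9960276285807291
{'time_s': 0.1, 'q': array([-1.31729409e+00,  1.81479459e-01,  1.60789062e+00, -9.21178885e-06,
        1.35376318e+00, -2.06289643e-01]), 'dq': array([ 8.70611702e-04, -8.28027107e-04, -3.87394613e-03,  4.03545634e-04,
       -4.20298871e-05,  7.02055181e-04]), 'joint_efforts': array([ 5.03367119e-04, -4.45875907e+01, -3.52237058e+01, -2.89533773e-04,
        4.11843110e-03, -2.03991490e-07]), 'eef_pos': array([ 0.25505894, -0.5148018 ,  0.23047548]), 'eef_rot': array([-7.69984295e-04,  9.73689597e-01,  2.27877106e-01, -2.26781875e-05]), 'wrist_force': array([-0.41374854,  0.39708233,  0.652945  ]), 'torque': array([-0.01231157,  0.00586954,  0.03726195]), 'grasp_force': 0.0, 'opening': 1.0013804418352996}
```

View pics/scene0.png

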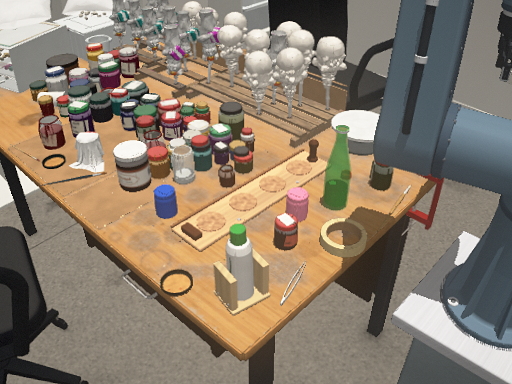

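View pics/top0.png

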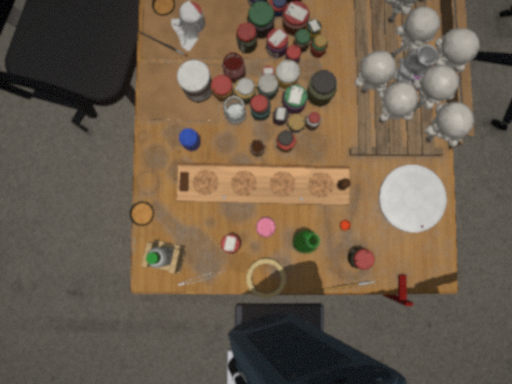

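The scene view shows the board with pads from (210,221) to (299,167) and the post at (313,150). The small jar is at (286,232), the white bottle in its rest at (239,265), the green bottle at (337,170) and the olive jar at (381,175). In the top view the post is at (344,184), on the pad_d (-y) side. The pads are at about (205..320,183), small jar (231,243), olive (362,258), green bottle (306,240) and rest (162,256).

```bash
cat > m.py <<'E'
from h import *
from scipy.optimize import least_squares
C={n:dict(np.load(f"{n}0.npz",allow_pickle=True)) for n in("scene","top")}
P={}
for n,c in C.items():
    c={k:(v.item() if v.ndim==0 else v) for k,v in c.items()}; C[n]=c; P[n]=cloud(c)
def circ(p,r=None):
    f=lambda a:np.hypot(p[:,0]-a[0],p[:,1]-a[1])-(a[2] if r is None else r)
    m=np.median(p[:,:2],0)
    return least_squares(f,[*m,.025][:3 if r is None else 2],loss="soft_l1",f_scale=.002).x
E
python3 - <<'E'
from m import *
rois={"small":{"top":(215,228,248,260),"scene":(268,210,304,252)},"olive":{"top":(345,244,380,274),"scene":(366,158,396,192)},
"white":{"top":(140,240,185,275),"scene":(222,222,258,302)},"green":{"top":(288,222,326,258),"scene":(318,122,354,214)},
"post":{"top":(335,176,353,192),"scene":(304,134,322,165)},"red":{"top":(339,219,351,231)}}
for k,d in rois.items():
    for n,(a,b,c,e) in d.items():
        p=P[n][2][b:e,a:c].reshape(-1,3); p=p[p[:,2]>.012]
        if len(p)<5: print(k,n,len(p));continue
        zt=np.percentile(p[:,2],98)
        print(k,n,"ztop",zt.round(4))
        for lo in np.arange(.01,zt,.03):
            s=p[(p[:,2]>lo)&(p[:,2]<lo+.03)]
            if len(s)>15: print("  z%.2f n%d"%(lo,len(s)),"c",circ(s).round(4),"rng",np.percentile(s[:,:2],[2,98],0).round(3).tolist())
# pads: colour
for n in P:
    f=C[n]["frame"]; p=P[n][2]
    m=(p[...,2]>.004)&(p[...,2]<.03)&(np.abs(p[...,0]-.51)<.2)
    hsv=cv2.cvtColor(f,cv2.COLOR_BGR2HSV)
    u,v=((265,183) if n=="top" else (255,197))
    print(n,p[v,u],[hsv[y,x].tolist() for x,y in (((205,183),(243,183),(224,183),(282,183),(262,200)) if n=="top" else ((211,221),(242,202),(227,212),(272,184)))])
    print([p[y,x].round(4).tolist() for x,y in (((205,183),(243,183),(282,183),(320,183),(182,180)) if n=="top" else ((211,221),(242,202),(272,184),(299,167)))])
    print('table z', [p[y,x].round(4).tolist() for x,y in (((200,215),(330,270)) if n=="top" else ((150,240),(190,260)))])
E
python3 - <<'E'
import cv2,numpy as np
a=cv2.imread('pics/top0.png')[150:290,130:390]; b=cv2.imread('pics/scene0.png')[120:310,160:420]
a=cv2.resize(a,None,fx=2,fy=2,interpolation=cv2.INTER_CUBIC);b=cv2.resize(b,(520,310) and None,fx=1.6,fy=1.6,interpolation=cv2.INTER_CUBIC)
o=np.zeros((600,520,3),np.uint8);o[:280]=a;o[285:285+b.shape[0],:b.shape[1]]=b
cv2.imwrite('pics/crop0.png',o)
E
```

```text
small top ztop 0.0704
  z0.04 n309 c [0.4198 0.1458 0.0172] rng [[0.397, 0.125], [0.441, 0.168]]
small scene ztop 0.0705
  z0.01 n336 c [0.4375 0.1234 0.0498] rng [[0.397, 0.064], [0.468, 0.172]]
  z0.04 n477 c [0.4185 0.1503 0.0188] rng [[0.397, 0.129], [0.44, 0.171]]
  z0.07 n26 c [0.421  0.1505 0.0158] rng [[0.401, 0.136], [0.439, 0.165]]
olive top ztop 0.0891
  z0.01 n47 c [ 0.3848 -0.1775  0.0273] rng [[0.363, -0.184], [0.411, -0.15]]
  z0.04 n65 c [ 0.385  -0.1768  0.0262] rng [[0.361, -0.168], [0.41, -0.15]]
  z0.07 n369 c [ 0.3848 -0.175   0.0184] rng [[0.362, -0.199], [0.408, -0.152]]
olive scene ztop 0.2909
  z0.01 n207 c [ 0.385  -0.1794  0.0276] rng [[0.357, -0.183], [0.409, -0.15]]
  z0.04 n232 c [ 0.3846 -0.1793  0.0274] rng [[0.357, -0.178], [0.407, -0.15]]
  z0.07 n56 c [ 0.3835 -0.1789  0.0259] rng [[0.359, -0.17], [0.402, -0.151]]
  z0.25 n84 c [0.2423 0.1105 0.0107] rng [[0.223, 0.101], [0.259, 0.121]]
  z0.28 n66 c [0.2306 0.2019 0.0824] rng [[0.221, 0.115], [0.252, 0.123]]
white top ztop 0.1705
  z0.01 n74 c [0.3812 0.3137 0.0416] rng [[0.352, 0.269], [0.423, 0.3
[... 2262 characters left out ...]
 [0.652, -0.109]]
  z0.04 n89 c [ 0.5701 -0.1373  0.0098] rng [[0.559, -0.146], [0.579, -0.125]]
red top ztop 0.0153
scene [0.56505439 0.0867678  0.01652475] [[15, 116, 227], [14, 119, 217], [17, 100, 242], [14, 115, 222]]
[[0.5772, 0.216, 0.0156], [0.574, 0.1212, 0.0165], [0.5722, 0.0186, 0.0146], [0.5711, -0.0846, 0.0144]]
table z [[0.6394, 0.3399, 0.0017], [0.5307, 0.3194, 0.0008]]
top [0.57616266 0.06053464 0.01030046] [[15, 122, 167], [13, 122, 163], [15, 114, 190], [14, 121, 165], [15, 112, 189]]
[[0.5759, 0.2164, 0.0131], [0.5758, 0.1176, 0.0136], [0.5756, 0.0166, 0.0147], [0.5757, -0.0818, 0.0144], [0.5826, 0.2751, 0.0222]]
table z [[0.4933, 0.2301, 0.0007], [0.3518, -0.1067, 0.004]]
```

View pics/crop0.png

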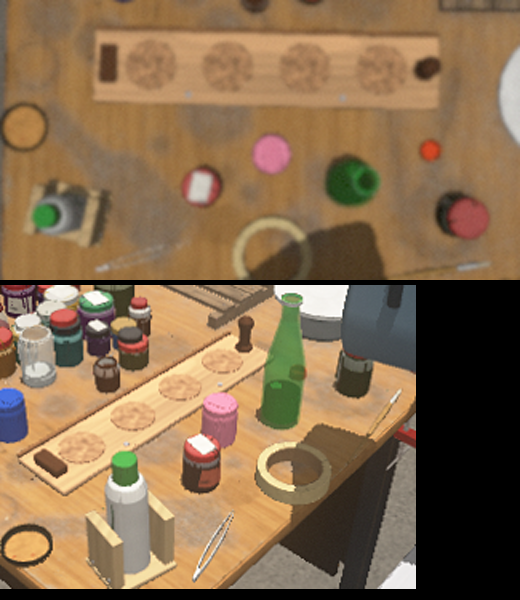

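The zoomed crop confirms it: post at the right (-y) end, block at the left, pads (150,65) to (382,68). Small jar (dark/orange, red lid), white bottle in its rest, green bottle and olive jar all stand upright. The order is therefore pad_d small, pad_c olive, pad_b white, pad_a green. I'll refine the centres from both views, then move.

Run:
```python
from m import *
# pads: darker/saturated cork in board, ray -> z=.013
for n in P:
    rays,o,p=P[n]; f=C[n]["frame"]
    t=(.013-o[2])/rays[...,2]; g=o+rays*t[...,None]
    mb=(np.abs(g[...,0]-.575)<.042)&(g[...,1]>-.125)&(g[...,1]<.262)&(p[...,2]<.03)
    lab=cv2.GaussianBlur(f,(5,5),0)[...,1].astype(float)
    for yc in (.218,.118,.018,-.082):
        w=mb&(np.abs(g[...,1]-yc)<.049)
        v=lab[w].astype(np.uint8); T,_=cv2.threshold(v.reshape(-1,1),0,255,cv2.THRESH_OTSU+cv2.THRESH_BINARY)
        k=(w&(lab<T)).astype(np.uint8); k=cv2.morphologyEx(k,cv2.MORPH_CLOSE,np.ones((5,5)))
        nn,L,S,_=cv2.connectedComponentsWithStats(k); i=1+S[1:,4].argmax()
        cn=cv2.findContours((L==i).astype(np.uint8),cv2.RETR_EXTERNAL,cv2.CHAIN_APPROX_NONE)[0][0][:,0]
        q=g[cn[:,1],cn[:,0]]
        print(n,yc,"circ",circ(q).round(4),"z",np.median(p[L==i][:,2]).round(4))
# objects, side surface with fixed radius, both views
for k,xy,r,lo,hi in (("small",(.419,.148),.0245,.008,.058),("olive",(.385,-.178),.0265,.008,.075),("white",(.39,.316),.024,.09,.135),("green",(.427,-.039),.029,.008,.078),("pink",(.455,.06),.0245,.01,.055),("post",(.57,-.137),.012,.03,.06)):
    A=[]
    for n in P:
        p=P[n][2].reshape(-1,3); d=np.hypot(p[:,0]-xy[0],p[:,1]-xy[1])
        s=p[(d<.036)&(p[:,2]>lo)&(p[:,2]<hi)]; A.append(s)
        t=p[d<.02]; zt=np.percentile(t[:,2],97); tp=t[t[:,2]>zt-.006]
        print(k,n,len(s),"fixed r",circ(s,r).round(4),"free",circ(s).round(4),"top c",tp.mean(0).round(4))
    print("   both",circ(np.vstack(A),r).round(4))
```

```text
scene 0.218 circ [0.5974 0.4104 0.1545] z 0.0255
scene 0.118 circ [0.5736 0.1168 0.0329] z 0.0154
scene 0.018 circ [0.5672 0.0154 0.0397] z 0.0149
scene -0.082 circ [ 0.5767 -0.0843  0.0389] z 0.0133
top 0.218 circ [0.5784 0.2227 0.0352] z 0.012
top 0.118 circ [0.5733 0.1155 0.0324] z 0.0121
top 0.018 circ [0.5667 0.0169 0.0373] z 0.0117
top -0.082 circ [ 0.5781 -0.0842  0.0385] z 0.0121
small scene 432 fixed r [0.3946 0.1785] free [0.4217 0.1461 0.0244] top c [0.4183 0.1486 0.0684]
small top 27 fixed r [0.4191 0.1469] free [0.4194 0.1465 0.0241] top c [0.4193 0.148  0.0662]
   both [0.4217 0.146 ]
olive scene 498 fixed r [ 0.3844 -0.1784] free [ 0.3848 -0.1795  0.0275] top c [ 0.3826 -0.1764 -0.7555]
olive top 126 fixed r [ 0.385  -0.1769] free [ 0.385  -0.177   0.0265] top c [ 0.3854 -0.1782  0.0855]
   both [ 0.3846 -0.178 ]
white scene 527 fixed r [0.36   0.3435] free [0.3901 0.3154 0.0233] top c [0.3891 0.3178 0.1702]
white top 149 fixed r [0.3896 0.3167] free [0.3898 0.3147 0.0222] top c [0.3904 0.3166 0.1683]
   both [0.3906 0.3153]
green scene 613 fixed r [0.3985 0.0039] free [ 0.4261 -0.0396  0.0298] top c [ 0.4265 -0.0385  0.2023]
green top 94 fixed r [ 0.4295 -0.0324] free [ 0.4237 -0.0331  0.0244] top c [ 0.4296 -0.0411  0.201 ]
   both [ 0.4256 -0.0384]
pink scene 308 fixed r [0.4381 0.0925] free [0.4633 0.0585 0.0245] top c [0.4555 0.0618 0.0683]
pink top 20 fixed r [0.4609 0.0593] free [0.4608 0.0594 0.0244] top c [0.4562 0.0597 0.0661]
   both [0.4384 0.0925]
post scene 64 fixed r [ 0.5571 -0.1256] free [ 0.5704 -0.1383  0.0096] top c [ 0.5681 -0.1348  0.0687]
post top 6 fixed r [ 0.5582 -0.1201] free [-41.9266  65.5317  78.2101] top c [ 0.5697 -0.136   0.0681]
   both [ 0.5722 -0.14  ]
```

Call:
jog_arm(
  series=[
    [[0, 0, -15, 0, 0, -0.14, 85], [0, 0, -15, 0, 0, -0.14, 85], [0, 0, -10, 0, 0, -0.14, 85], [0, 0, -10, 0, 0, -0.14, 85], [0, 0, -10, 0, 0, -0.14, 85], [0, 0, 0, 0, 0, -0.14, 85], [0, 0, 0, 0, 0, -0.14, 85], [0, 0, 0, 0, 0, -0.13, 85], [0, 0, 0, 0, 0, 0, 85], [0, 0, 0, 0, 0, 0, 85]],
  ],
)

```text
time_s: 1.1
eef_pos: [0.2551, -0.5151, 0.2909]
eef_rot: [-0.0, 0.709, 0.706, 0.0]
wrist_force: [-0.0, -0.6, 0.1]
opening: 0.995
grasp_force: 0.0
```

Call:
jog_arm(
  series=[
    [[20, 8, -5, 0, 0, 0, 85], [40, 15, -10, 0, 0, 0, 85], [45, 17, -10, 0, 0, 0, 85], [45, 18, -10, 0, 0, 0, 85], [45, 18, -10, 0, 0, 0, 85], [45, 18, -10, 0, 0, 0, 85], [45, 18, -5, 0, 0, 0, 85], [45, 18, 0, 0, 0, 0, 85], [45, 18, 0, 0, 0, 0, 85], [45, 18, 0, 0, 0, 0, 85]],
  ],
)

```text
time_s: 2.1
eef_pos: [0.4219, -0.0935, 0.3516]
eef_rot: [0.0, 0.709, 0.706, 0.0]
wrist_force: [0.7, -0.9, -0.4]
opening: 0.998
grasp_force: 0.0
```

Call:
jog_arm(
  series=[
    [[45, 18, 0, 0, 0, 0, 85], [45, 18, 0, 0, 0, 0, 85], [40, 10, 0, 0, 0, 0, 85], [20, 0, 0, 0, 0, 0, 85], [0, 0, 0, 0, 0, 0, 85], [0, 0, 0, 0, 0, 0, 85], [0, 0, 0, 0, 0, 0, 85], [0, 0, 0, 0, 0, 0, 85], [0, 0, 0, 0, 0, 0, 85], [0, 0, 0, 0, 0, 0, 85]],
  ],
)

```text
time_s: 3.1
eef_pos: [0.4678, 0.0538, 0.3513]
eef_rot: [0.0, 0.708, 0.706, -0.0]
wrist_force: [0.6, 0.5, -0.3]
opening: 0.996
grasp_force: 0.0
```

Run:
```python
from h import *
c=cam("wrist"); cv2.imwrite("pics/w1.png",c["frame"]); np.savez("w1.npz",**c)
print(c["xyz"],c["rotation"],c["fx"],ctrl.get_obs()["eef_pos"])
```

```text
[0.46760651 0.13745708 0.49380658] [ 1.62721054e-01  9.86671448e-01 -1.10797884e-03  2.91025315e-04] 332.63379134222083 [0.46777808 0.05396328 0.35133829]
```

View pics/w1.png

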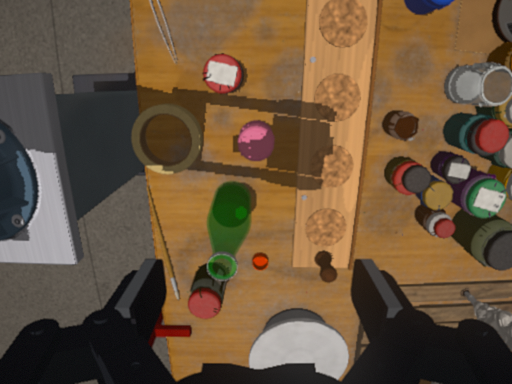

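The wrist view shows the pads at (343,21), (337,97), (335,167) and (326,226), the post at (326,265), the small jar at (222,73) and the olive jar at (205,295). I'll cast rays to the pads from here and fit the row together with the board outline.

Run:
```python
from h import *
for fn in("w1","top0"):
    c={k:(v.item() if v.ndim==0 else v) for k,v in np.load(fn+".npz",allow_pickle=True).items()}
    rays,o,p=cloud(c)
    def hit(z): return (o+rays*((z-o[2])/rays[...,2])[...,None])
    g=hit(.013); f=c["frame"].astype(int)
    if fn=="w1":
        for u,v in((343,21),(337,97),(335,167),(326,226)): print((u,v),g[v,u].round(4),p[v,u].round(4))
        t=p[60:90,205:240].reshape(-1,3);t=t[t[:,2]>.058];print("small top",len(t),t.mean(0),t.min(0),t.max(0))
    # board = surface 6..20 mm
    m=((p[...,2]>.006)&(p[...,2]<.030)&(np.abs(g[...,0]-.575)<.075)&(g[...,1]>-.2)&(g[...,1]<.32)).astype(np.uint8)
    m=cv2.morphologyEx(m,cv2.MORPH_OPEN,np.ones((5,5)))
    n,L,S,_=cv2.connectedComponentsWithStats(m);i=1+S[1:,4].argmax();ys,xs=np.nonzero(L==i)
    q=g[ys,xs]; r=cv2.minAreaRect((q[:,:2]*1000).astype(np.float32)); print(fn,"board",S[i],r,np.median(p[L==i][:,2]))
    # cork template: gaussian-ish correlation of darkness along ground-rectified grid
    X,Y=np.meshgrid(np.arange(.53,.62,.001),np.arange(-.13,.27,.001))
    from scipy.interpolate import griddata
    w=(np.abs(g[...,0]-.575)<.07)&(g[...,1]>-.16)&(g[...,1]<.3)
    G=griddata(g[w][:,:2],f[...,1][w].astype(float),(X,Y),fill_value=200)
    # edge strip reference: disc inside minus ring
    yy,xx=np.mgrid[-45:46,-45:46];d=np.hypot(xx,yy);k=((d<33)/(d<33).sum()-((d>=34)&(d<42))/((d>=34)&(d<42)).sum())
    Rr=cv2.filter2D(G,-1,-k,borderType=cv2.BORDER_REFLECT)
    for yc in(.218,.118,.018,-.082):
        a=np.abs(Y-yc)<.02;a&=np.abs(X-.574)<.012
        j=np.argmax(np.where(a,Rr,-1e9));print(fn,X.flat[j].round(3),Y.flat[j].round(3),Rr.flat[j].round(1))
```

```text
(343, 21) [0.5813 0.2189 0.013 ] [0.5813 0.2189 0.0131]
(337, 97) [0.5787 0.1193 0.013 ] [0.579  0.1193 0.0117]
(335, 167) [0.5824 0.0181 0.013 ] [0.5826 0.0179 0.0122]
(326, 226) [ 0.575  -0.0779  0.013 ] [ 0.5751 -0.0781  0.0126]
small top 992 [0.42366631 0.1482694  0.06606914] [0.40188933 0.13063887 0.05880457] [0.46760651 0.1654012  0.49380658]
w1 board [  292     0    91   268 18222] ((577.6066284179688, 47.516082763671875), (400.95654296875, 102.05159759521484), 88.77093505859375) 0.010831684409074838
w1 0.581 0.218 36.3
w1 0.578 0.118 21.0
w1 0.562 0.037 13.8
w1 0.574 -0.08 20.7
top0 board [ 230  164  119   41 3519] ((572.9711303710938, -1.4097747802734375), (306.2986755371094, 100.29356384277344), 88.8241195678711) 0.01102638864764871
top0 0.578 0.216 23.0
top0 0.576 0.116 22.9
top0 0.574 0.017 21.2
top0 0.572 -0.082 19.8
```

Call:
jog_arm(
  series=[
    [[15, -8, 0, 0, 0, 0, 85], [30, -15, 0, 0, 0, 0, 85], [30, -15, 10, 0, 0, 0, 85], [18, -10, 30, 0, 0, 0, 85], [0, 0, 45, 0, 0, 0, 85], [0, 0, 45, 0, 0, 0, 85], [0, 0, 45, 0, 0, 0, 85], [0, 0, 40, 0, 0, 0, 85], [0, 0, 20, 0, 0, 0, 85], [0, 0, 0, 0, 0, 0, 85]],
  ],
)

```text
time_s: 4.15
eef_pos: [0.4172, 0.1472, 0.1133]
eef_rot: [-0.002, 0.708, 0.707, -0.003]
wrist_force: [-0.8, -0.2, 0.2]
opening: 0.996
grasp_force: 0.0
```

Call:
jog_arm(
  series=[
    [[0, 0, 20, 0, 0, 0, 85], [0, 0, 25, 0, 0, 0, 85], [0, 0, 25, 0, 0, 0, 85], [0, 0, 19, 0, 0, 0, 85], [0, 0, 0, 0, 0, 0, 85], [0, 0, 0, 0, 0, 0, 85], [0, 0, 0, 0, 0, 0, 40], [0, 0, 0, 0, 0, 0, 40], [0, 0, 0, 0, 0, 0, 40], [0, 0, 0, 0, 0, 0, 40]],
  ],
)

```text
time_s: 5.15
eef_pos: [0.4214, 0.1476, 0.0289]
eef_rot: [0.001, 0.707, 0.707, 0.001]
wrist_force: [-1.9, -1.2, 9.1]
opening: 0.548
grasp_force: 60.6
```

Call:
jog_arm(
  series=[
    [[0, 0, 0, 0, 0, 0, 40], [0, 0, 0, 0, 0, 0, 40], [0, 0, 0, 0, 0, 0, 40], [0, 0, 0, 0, 0, 0, 40], [0, 0, 0, 0, 0, 0, 40], [0, 0, 0, 0, 0, 0, 40], [0, 0, -10, 0, 0, 0, 40], [0, 0, -20, 0, 0, 0, 40], [0, 0, -20, 0, 0, 0, 40], [0, 0, -10, 0, 0, 0, 40]],
  ],
)

```text
time_s: 6.15
eef_pos: [0.4206, 0.1477, 0.0892]
eef_rot: [0.001, 0.707, 0.707, 0.001]
wrist_force: [0.2, -1.0, -1.8]
opening: 0.547
grasp_force: 62.8
```

Call:
jog_arm(
  series=[
    [[0, 5, -15, 0, 0, 0, 40], [0, 15, -20, 0, 0, 0, 40], [0, 25, -10, 0, 0, 0, 40], [-10, 27, 0, 0, 0, 0, 40], [-20, 25, 0, 0, 0, 0, 40], [-30, 25, 0, 0, 0, 0, 40], [-35, 20, 0, 0, 0, 0, 40], [-35, 10, 0, 0, 0, 0, 40], [-35, 0, 0, 0, 0, 0, 40], [-30, 0, 0, 0, 0, 0, 40]],
  ],
)

```text
time_s: 7.15
eef_pos: [0.5713, -0.0493, 0.1319]
eef_rot: [-0.0, 0.708, 0.707, -0.0]
wrist_force: [-0.4, 0.2, -1.5]
opening: 0.546
grasp_force: 62.8
```

Call:
jog_arm(
  series=[
    [[-20, 0, 0, 0, 0, 0, 40], [-14, 0, 0, 0, 0, 0, 40], [0, 0, 10, 0, 0, 0, 40], [0, 0, 20, 0, 0, 0, 40], [0, 0, 20, 0, 0, 0, 40], [0, 0, 10, 0, 0, 0, 40], [0, 0, 5, 0, 0, 0, 40], [0, 0, 0, 0, 0, 0, 40], [0, 0, 0, 0, 0, 0, 40], [0, 0, 0, 0, 0, 0, 40]],
  ],
)

```text
time_s: 8.15
eef_pos: [0.5724, -0.0817, 0.0683]
eef_rot: [0.001, 0.707, 0.707, 0.0]
wrist_force: [0.0, 0.5, -2.4]
opening: 0.547
grasp_force: 62.7
```

Call:
jog_arm(
  series=[
    [[0, 0, 8, 0, 0, 0, 40], [0, 0, 8, 0, 0, 0, 40], [0, 0, 5, 0, 0, 0, 40], [0, 0, 4, 0, 0, 0, 40], [0, 0, 0, 0, 0, 0, 40], [0, 0, 0, 0, 0, 0, 60], [0, 0, 0, 0, 0, 0, 80], [0, 0, 0, 0, 0, 0, 85], [0, 0, 0, 0, 0, 0, 85], [0, 0, 0, 0, 0, 0, 85]],
  ],
)

```text
time_s: 9.15
eef_pos: [0.5717, -0.0816, 0.0424]
eef_rot: [0.0, 0.707, 0.707, 0.0]
wrist_force: [0.2, -0.3, -0.2]
opening: 0.996
grasp_force: 0.0
```

Call:
jog_arm(
  series=[
    [[0, 0, -5, 0, 0, 0, 85], [0, 0, -15, 0, 0, 0, 85], [0, 0, -30, 0, 0, 0, 85], [0, 0, -40, 0, 0, 0, 85], [0, 0, -45, 0, 0, 0, 85], [0, 0, -45, 0, 0, 0, 85], [0, 0, -45, 0, 0, 0, 85], [0, 0, -25, 0, 0, 0, 85], [0, 0, 0, 0, 0, 0, 85], [0, 0, 0, 0, 0, 0, 85]],
  ],
)

```text
time_s: 10.15
eef_pos: [0.5717, -0.0816, 0.2937]
eef_rot: [0.001, 0.707, 0.707, 0.0]
wrist_force: [-0.5, 0.6, -0.7]
opening: 0.992
grasp_force: 0.0
```

Run:
```python
from h import *
for n in("top","wrist"):
    c=cam(n); r,o,p=cloud(c); p=p.reshape(-1,3)
    for nm,xy in (("small",(.573,-.081)),("olive",(.385,-.178))):
        t=p[np.hypot(p[:,0]-xy[0],p[:,1]-xy[1])<.035]; t=t[(t[:,2]>.03)&(t[:,2]<.11)]
        if len(t)>20:
            zt=np.percentile(t[:,2],95); s=t[t[:,2]>zt-.006]; print(n,nm,len(s),zt.round(4),s.mean(0).round(4),s.min(0).round(3),s.max(0).round(3))
print(ctrl.get_obs()["eef_pos"])
```

```text
wrist small 1408 0.08 [ 0.5719 -0.0783  0.0782] [ 0.548 -0.103  0.074] [ 0.595 -0.056  0.082]
wrist olive 1204 0.0858 [ 0.3878 -0.1733  0.0845] [ 0.362 -0.2    0.08 ] [ 0.411 -0.149  0.088]
[ 0.57078732 -0.08130371  0.29114919]
```

Call:
jog_arm(
  series=[
    [[-10, -20, 0, 0, 0, 0, 85], [-20, -40, 0, 0, 0, 0, 85], [-22, -42, 0, 0, 0, 0, 85], [-22, -42, 0, 0, 0, 0, 85], [-16, -30, 5, 0, 0, 0, 85], [-6, -11, 20, 0, 0, 0, 85], [0, 0, 40, 0, 0, 0, 85], [0, 0, 45, 0, 0, 0, 85], [0, 0, 35, 0, 0, 0, 85], [0, 0, 15, 0, 0, 0, 85]],
  ],
)

```text
time_s: 11.25
eef_pos: [0.3834, -0.1749, 0.1274]
eef_rot: [-0.004, 0.708, 0.707, -0.0]
wrist_force: [-0.8, 0.1, 0.3]
opening: 0.994
grasp_force: 0.0
```

Call:
jog_arm(
  series=[
    [[0, 0, 10, 0, 0, 0, 85], [0, 0, 25, 0, 0, 0, 85], [0, 0, 30, 0, 0, 0, 85], [0, 0, 25, 0, 0, 0, 85], [0, 0, 10, 0, 0, 0, 85], [0, 0, 0, 0, 0, 0, 85], [0, 0, 0, 0, 0, 0, 85], [0, 0, 0, 0, 0, 0, 40], [0, 0, 0, 0, 0, 0, 40], [0, 0, 0, 0, 0, 0, 40]],
  ],
)

```text
time_s: 12.25
eef_pos: [0.3871, -0.1781, 0.0336]
eef_rot: [0.001, 0.707, 0.707, -0.0]
wrist_force: [-1.6, 1.8, 6.2]
opening: 0.588
grasp_force: 61.2
```

Call:
jog_arm(
  series=[
    [[0, 0, 0, 0, 0, 0, 40], [0, 0, 0, 0, 0, 0, 40], [0, 0, 0, 0, 0, 0, 40], [0, 0, 0, 0, 0, 0, 40], [0, 0, -10, 0, 0, 0, 40], [0, 0, -20, 0, 0, 0, 40], [0, 0, -30, 0, 0, 0, 40], [0, 0, -30, 0, 0, 0, 40], [0, 0, -20, 0, 0, 0, 40], [0, 0, 0, 0, 0, 0, 40]],
  ],
)

```text
time_s: 13.25
eef_pos: [0.3883, -0.1788, 0.1456]
eef_rot: [0.003, 0.707, 0.707, 0.0]
wrist_force: [-0.4, -0.6, -2.4]
opening: 0.59
grasp_force: 63.1
```

Call:
jog_arm(
  series=[
    [[0, 10, -8, 0, 0, 0, 40], [0, 25, -8, 0, 0, 0, 40], [0, 35, 0, 0, 0, 0, 40], [0, 35, 0, 0, 0, 0, 40], [8, 30, 0, 0, 0, 0, 40], [18, 25, 0, 0, 0, 0, 40], [28, 18, 0, 0, 0, 0, 40], [34, 9, 0, 0, 0, 0, 40], [36, 0, 0, 0, 0, 0, 40], [34, 0, 0, 0, 0, 0, 40]],
  ],
)

```text
time_s: 14.25
eef_pos: [0.5732, -0.0175, 0.1562]
eef_rot: [-0.002, 0.707, 0.707, -0.001]
wrist_force: [-0.0, 0.5, -2.8]
opening: 0.592
grasp_force: 63.1
```

Call:
jog_arm(
  series=[
    [[24, 0, 0, 0, 0, 0, 40], [14, 0, 0, 0, 0, 0, 40], [0, 0, 5, 0, 0, 0, 40], [0, 0, 15, 0, 0, 0, 40], [0, 0, 20, 0, 0, 0, 40], [0, 0, 20, 0, 0, 0, 40], [0, 0, 15, 0, 0, 0, 40], [0, 0, 10, 0, 0, 0, 40], [0, 0, 0, 0, 0, 0, 40], [0, 0, 0, 0, 0, 0, 40]],
  ],
)

```text
time_s: 15.25
eef_pos: [0.574, 0.018, 0.0734]
eef_rot: [0.0, 0.708, 0.707, 0.0]
wrist_force: [0.3, -0.1, -2.5]
opening: 0.59
grasp_force: 63.0
```

Call:
jog_arm(
  series=[
    [[0, 0, 8, 0, 0, 0, 40], [0, 0, 8, 0, 0, 0, 40], [0, 0, 5, 0, 0, 0, 40], [0, 0, 4, 0, 0, 0, 40], [0, 0, 0, 0, 0, 0, 40], [0, 0, 0, 0, 0, 0, 60], [0, 0, 0, 0, 0, 0, 80], [0, 0, 0, 0, 0, 0, 85], [0, 0, 0, 0, 0, 0, 85], [0, 0, 0, 0, 0, 0, 85]],
  ],
)

```text
time_s: 16.25
eef_pos: [0.5739, 0.0184, 0.0485]
eef_rot: [0.0, 0.707, 0.707, 0.0]
wrist_force: [0.2, 0.3, -0.8]
opening: 0.995
grasp_force: 0.0
```

Call:
jog_arm(
  series=[
    [[0, 0, -5, 0, 0, 0, 85], [0, 0, -15, 0, 0, 0, 85], [0, 0, -30, 0, 0, 0, 85], [0, 0, -40, 0, 0, 0, 85], [0, 0, -45, 0, 0, 0, 85], [0, 0, -45, 0, 0, 0, 85], [0, 0, -45, 0, 0, 0, 85], [0, 0, -30, 0, 0, 0, 85], [0, 0, -10, 0, 0, 0, 85], [0, 0, 0, 0, 0, 0, 85]],
  ],
)

```text
time_s: 17.25
eef_pos: [0.5744, 0.0183, 0.3158]
eef_rot: [0.002, 0.707, 0.707, 0.001]
wrist_force: [-0.9, -0.3, -0.6]
opening: 1.0
grasp_force: 0.0
```

```bash
cat > chk.py <<'E'
from h import *
import sys
def chk(cams,items):
  for n in cams:
    c=cam(n); r,o,p=cloud(c); p=p.reshape(-1,3)
    for nm,xy,hi in items:
        t=p[np.hypot(p[:,0]-xy[0],p[:,1]-xy[1])<.035]; t=t[(t[:,2]>.03)&(t[:,2]<hi)]
        if len(t)>20:
            zt=np.percentile(t[:,2],95); s=t[t[:,2]>zt-.006]; print(n,nm,len(s),zt.round(4),s.mean(0).round(4),s.min(0).round(3),s.max(0).round(3))
  print(ctrl.get_obs()["eef_pos"])
E
python3 -c "
from chk import *
chk(('top','wrist'),[('small',(.573,-.081),.11),('olive',(.575,.017),.13),('white',(.39,.316),.19),('green',(.427,-.039),.22)])"
```

```text
top small 173 0.0817 [ 0.5691 -0.0764  0.0788] [ 0.546 -0.091  0.076] [ 0.59  -0.059  0.084]
top olive 155 0.1004 [0.567  0.0289 0.0978] [0.546 0.004 0.094] [0.59  0.042 0.102]
top white 122 0.1695 [0.3898 0.317  0.1679] [0.377 0.304 0.164] [0.402 0.331 0.172]
top green 54 0.2029 [ 0.4342 -0.0363  0.2019] [ 0.421 -0.052  0.197] [ 0.443 -0.026  0.205]
wrist small 1012 0.0799 [ 0.5721 -0.0775  0.0782] [ 0.548 -0.103  0.074] [ 0.595 -0.056  0.082]
wrist olive 1551 0.099 [0.5732 0.0227 0.0976] [ 0.549 -0.003  0.093] [0.598 0.047 0.101]
wrist green 694 0.2013 [ 0.4314 -0.0372  0.2004] [ 0.415 -0.053  0.195] [ 0.447 -0.022  0.203]
[0.5729508  0.01850151 0.31192512]
```

Call:
jog_arm(
  series=[
    [[15, -9, 0, 0, 0, 0, 85], [30, -18, 0, 0, 0, 0, 85], [40, -25, 0, 0, 0, 0, 85], [40, -25, 0, 0, 0, 0, 85], [40, -25, 0, 0, 0, 0, 85], [40, -25, 0, 0, 0, 0, 85], [40, -25, 0, 0, 0, 0, 85], [32, -20, 0, 0, 0, 0, 85], [20, -11, 0, 0, 0, 0, 85], [0, 0, 0, 0, 0, 0, 85]],
  ],
)

```text
time_s: 18.35
eef_pos: [0.3878, 0.3178, 0.3115]
eef_rot: [-0.001, 0.706, 0.708, -0.001]
wrist_force: [0.5, -1.2, -0.4]
opening: 0.993
grasp_force: 0.0
```

Call:
jog_arm(
  series=[
    [[0, 0, 10, 0, 0, 0, 85], [0, 0, 30, 0, 0, 0, 85], [0, 0, 30, 0, 0, 0, 85], [0, 0, 20, 0, 0, 0, 85], [0, 0, 10, 0, 0, 0, 85], [0, 0, 0, 0, 0, 0, 85], [0, 0, 0, 0, 0, 0, 85], [0, 0, 0, 0, 0, 0, 85], [0, 0, 0, 0, 0, 0, 85], [0, 0, 0, 0, 0, 0, 85]],
  ],
)

```text
time_s: 19.35
eef_pos: [0.3914, 0.3158, 0.2141]
eef_rot: [0.0, 0.707, 0.707, 0.001]
wrist_force: [0.6, 0.9, 0.3]
opening: 0.988
grasp_force: 0.0
```

```bash
python3 -c "
from chk import *
chk(('wrist','scene'),[('white',(.39,.316),.19)])
c=cam('wrist');cv2.imwrite('pics/w2.png',c['frame'])"
```

```text
wrist white 1528 0.1689 [0.3912 0.3203 0.1681] [0.378 0.305 0.163] [0.405 0.333 0.17 ]
scene white 173 0.1704 [0.3882 0.3179 0.1699] [0.376 0.304 0.165] [0.403 0.33  0.173]
[0.39120884 0.31573052 0.21378839]
```

View pics/w2.png

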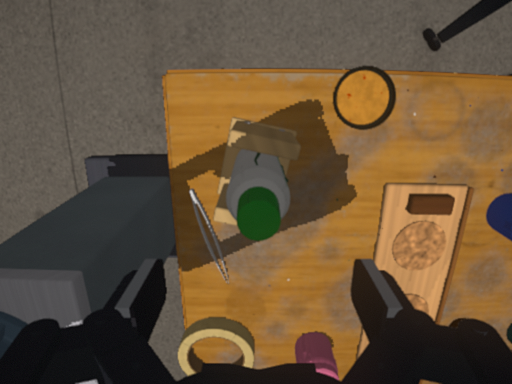

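The wrist view shows the cap at (259,212), above the rest's two cheeks, and nothing is in the way of the fingers. Descending to the visible part of the body.

Call:
jog_arm(
  series=[
    [[1.5, -1, 10, 0, 0, 0, 85], [0, 0, 20, 0, 0, 0, 85], [0, 0, 25, 0, 0, 0, 85], [0, 0, 25, 0, 0, 0, 85], [0, 0, 18, 0, 0, 0, 85], [0, 0, 8, 0, 0, 0, 85], [0, 0, 0, 0, 0, 0, 85], [0, 0, 0, 0, 0, 0, 85], [0, 0, 0, 0, 0, 0, 60], [0, 0, 0, 0, 0, 0, 40]],
  ],
)

```text
time_s: 20.5
eef_pos: [0.3907, 0.3174, 0.1083]
eef_rot: [0.0, 0.707, 0.707, 0.001]
wrist_force: [0.3, 0.4, -0.1]
opening: 0.684
grasp_force: 0.0
```

Call:
jog_arm(
  series=[
    [[0, 0, 0, 0, 0, 0, 40], [0, 0, 0, 0, 0, 0, 40], [0, 0, 0, 0, 0, 0, 40], [0, 0, 0, 0, 0, 0, 40], [0, 0, 0, 0, 0, 0, 40], [0, 0, 0, 0, 0, 0, 40], [0, 0, -4, 0, 0, 0, 40], [0, 0, -6, 0, 0, 0, 40], [0, 0, 0, 0, 0, 0, 40], [0, 0, 0, 0, 0, 0, 40]],
  ],
)

```text
time_s: 21.5
eef_pos: [0.39, 0.3171, 0.1174]
eef_rot: [0.0, 0.707, 0.707, 0.0]
wrist_force: [0.2, 0.3, -2.1]
opening: 0.528
grasp_force: 61.5
```

Call:
jog_arm(
  series=[
    [[0, 0, -10, 0, 0, 0, 40], [0, 0, -20, 0, 0, 0, 40], [0, 0, -25, 0, 0, 0, 40], [0, 0, -25, 0, 0, 0, 40], [0, 0, -15, 0, 0, 0, 40], [0, 0, -8, 0, 0, 0, 40], [-5, 5, 0, 0, 0, 0, 40], [-15, 14, 0, 0, 0, 0, 40], [-25, 23, 0, 0, 0, 0, 40], [-30, 28, 0, 0, 0, 0, 40]],
  ],
)

```text
time_s: 22.5
eef_pos: [0.4596, 0.2413, 0.219]
eef_rot: [-0.001, 0.707, 0.707, -0.001]
wrist_force: [0.1, 0.6, -1.3]
opening: 0.525
grasp_force: 61.7
```

Call:
jog_arm(
  series=[
    [[-30, 28, 0, 0, 0, 0, 40], [-30, 28, 0, 0, 0, 0, 40], [-30, 28, 0, 0, 0, 0, 40], [-22, 20, 0, 0, 0, 0, 40], [-10, 10, 0, 0, 0, 0, 40], [-3, 3, 0, 0, 0, 0, 40], [0, 0, 10, 0, 0, 0, 40], [0, 0, 20, 0, 0, 0, 40], [0, 0, 20, 0, 0, 0, 40], [0, 0, 15, 0, 0, 0, 40]],
  ],
)

```text
time_s: 23.5
eef_pos: [0.5748, 0.1184, 0.1531]
eef_rot: [-0.001, 0.707, 0.707, -0.001]
wrist_force: [0.1, -0.6, -1.2]
opening: 0.529
grasp_force: 61.7
```

Call:
jog_arm(
  series=[
    [[0, 0, 10, 0, 0, 0, 40], [0, 0, 10, 0, 0, 0, 40], [0, 0, 5, 0, 0, 0, 40], [0, 0, 0, 0, 0, 0, 40], [0, 0, 0, 0, 0, 0, 40], [0, 0, 0, 0, 0, 0, 40], [0, 0, 0, 0, 0, 0, 40], [0, 0, 0, 0, 0, 0, 40], [0, 0, 0, 0, 0, 0, 40], [0, 0, 0, 0, 0, 0, 40]],
  ],
)

```text
time_s: 24.5
eef_pos: [0.5769, 0.1168, 0.1304]
eef_rot: [0.0, 0.708, 0.707, 0.0]
wrist_force: [-0.5, 0.2, -1.4]
opening: 0.527
grasp_force: 61.7
```

```bash
python3 -c "
from chk import *
c=cam('scene');cv2.imwrite('pics/s3.png',c['frame'][100:340,150:450])
r,o,p=cloud(c);p=p.reshape(-1,3)
p=p[(np.hypot(p[:,0]-.577,p[:,1]-.117)<.04)]
for a in np.arange(.01,.14,.01):
    s=p[(p[:,2]>a)&(p[:,2]<a+.01)];print(a.round(2),len(s),s.mean(0).round(4) if len(s) else '')
"
```

```text
0.01 424 [0.5701 0.1256 0.0145]
0.02 0 
0.03 50 [0.5636 0.1257 0.0359]
0.04 78 [0.562  0.1251 0.0448]
0.05 67 [0.5621 0.1251 0.055 ]
0.06 77 [0.562  0.1255 0.0648]
0.07 78 [0.5621 0.1253 0.0751]
0.08 72 [0.5634 0.1263 0.085 ]
0.09 82 [0.5613 0.1261 0.0948]
0.1 78 [0.5628 0.1273 0.105 ]
0.11 76 [0.5615 0.1274 0.1153]
0.12 79 [0.5628 0.1282 0.125 ]
0.13 70 [0.567  0.1324 0.1354]
```

View pics/s3.png

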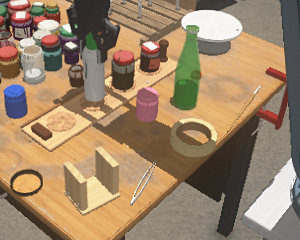

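The crop shows the white bottle hanging upright over pad_b at (93,80), with its foot about 31 mm up, so it needs to go down about 17 mm.

Call:
jog_arm(
  series=[
    [[0, 0, 6, 0, 0, 0, 40], [0, 0, 6, 0, 0, 0, 40], [0, 0, 3, 0, 0, 0, 40], [0, 0, 2, 0, 0, 0, 40], [0, 0, 0, 0, 0, 0, 40], [0, 0, 0, 0, 0, 0, 40], [0, 0, 0, 0, 0, 0, 60], [0, 0, 0, 0, 0, 0, 80], [0, 0, 0, 0, 0, 0, 85], [0, 0, 0, 0, 0, 0, 85]],
  ],
)

```text
time_s: 25.55
eef_pos: [0.5769, 0.1169, 0.1132]
eef_rot: [0.0, 0.707, 0.707, 0.0]
wrist_force: [0.2, 0.3, -0.6]
opening: 0.997
grasp_force: 0.0
```

Call:
jog_arm(
  series=[
    [[0, 0, 0, 0, 0, 0, 85], [0, 0, 0, 0, 0, 0, 85], [0, 0, -5, 0, 0, 0, 85], [0, 0, -15, 0, 0, 0, 85], [0, 0, -30, 0, 0, 0, 85], [0, 0, -40, 0, 0, 0, 85], [0, 0, -40, 0, 0, 0, 85], [0, 0, -40, 0, 0, 0, 85], [0, 0, -25, 0, 0, 0, 85], [0, 0, -10, 0, 0, 0, 85]],
  ],
)

```text
time_s: 26.55
eef_pos: [0.5782, 0.1169, 0.3235]
eef_rot: [0.003, 0.707, 0.707, 0.003]
wrist_force: [0.6, 0.7, -0.6]
opening: 0.996
grasp_force: 0.0
```

```bash
python3 -c "
from chk import *
chk(('top','wrist'),[('small',(.573,-.081),.11),('olive',(.575,.017),.13),('white',(.577,.117),.19),('green',(.427,-.039),.22)])"
```

```text
top small 252 0.0815 [ 0.5677 -0.0818  0.0785] [ 0.544 -0.103  0.075] [ 0.591 -0.059  0.084]
top olive 295 0.1006 [0.5694 0.0186 0.0979] [ 0.546 -0.004  0.095] [0.593 0.04  0.103]
top white 21 0.1728 [0.5738 0.1058 0.1728] [0.564 0.102 0.169] [0.584 0.116 0.178]
top green 97 0.2021 [ 0.4287 -0.0403  0.201 ] [ 0.415 -0.056  0.196] [ 0.443 -0.026  0.206]
wrist small 767 0.0798 [ 0.572  -0.077   0.0783] [ 0.549 -0.102  0.074] [ 0.595 -0.056  0.081]
wrist olive 1197 0.0988 [0.5732 0.0237 0.0976] [ 0.549 -0.003  0.093] [0.598 0.048 0.101]
wrist white 705 0.174 [0.5774 0.1195 0.1732] [0.564 0.105 0.168] [0.591 0.132 0.175]
wrist green 132 0.1161 [ 0.42   -0.0158  0.1173] [ 0.407 -0.028  0.11 ] [ 0.434 -0.01   0.132]
[0.57749422 0.11692545 0.32059315]
```

Call:
jog_arm(
  series=[
    [[-10, -10, 0, 0, 0, 0, 85], [-25, -24, 0, 0, 0, 0, 85], [-33, -32, 0, 0, 0, 0, 85], [-33, -32, 0, 0, 0, 0, 85], [-32, -30, 0, 0, 0, 0, 85], [-17, -16, 0, 0, 0, 0, 85], [-6, -6, 10, 0, 0, 0, 85], [0, 0, 30, 0, 0, 0, 85], [0, 0, 30, 0, 0, 0, 85], [0, 0, 15, 0, 0, 0, 85]],
  ],
)

```text
time_s: 27.65
eef_pos: [0.4247, -0.0377, 0.2287]
eef_rot: [-0.003, 0.707, 0.707, -0.001]
wrist_force: [-1.0, 0.5, -0.2]
opening: 0.993
grasp_force: 0.0
```

Call:
jog_arm(
  series=[
    [[0, 0, 0, 0, 0, 0, 85], [0, 0, 0, 0, 0, 0, 85], [0, 0, 0, 0, 0, 0, 85], [0, 0, 0, 0, 0, 0, 85], [0, 0, 0, 0, 0, 0, 85], [0, 0, 0, 0, 0, 0, 85], [0, 0, 0, 0, 0, 0, 85], [0, 0, 0, 0, 0, 0, 85], [0, 0, 0, 0, 0, 0, 85], [0, 0, 0, 0, 0, 0, 85]],
  ],
)

```text
time_s: 28.65
eef_pos: [0.4266, -0.039, 0.2333]
eef_rot: [-0.0, 0.707, 0.707, 0.0]
wrist_force: [-0.1, -0.2, 1.1]
opening: 0.993
grasp_force: 0.0
```

```bash
python3 -c "
from chk import *
chk(('wrist','scene'),[('green',(.427,-.039),.22)])"
```

```text
wrist green 1506 0.2017 [ 0.4308 -0.0375  0.2007] [ 0.416 -0.054  0.196] [ 0.446 -0.022  0.203]
scene green 114 0.2002 [ 0.4273 -0.0396  0.201 ] [ 0.413 -0.056  0.194] [ 0.444 -0.024  0.205]
[ 0.42665709 -0.03896482  0.23327441]
```

Call:
jog_arm(
  series=[
    [[0, 2, 10, 0, 0, 0, 85], [0, 0, 20, 0, 0, 0, 85], [0, 0, 25, 0, 0, 0, 85], [0, 0, 20, 0, 0, 0, 85], [0, 0, 12, 0, 0, 0, 85], [0, 0, 6, 0, 0, 0, 85], [0, 0, 0, 0, 0, 0, 85], [0, 0, 0, 0, 0, 0, 65], [0, 0, 0, 0, 0, 0, 50], [0, 0, 0, 0, 0, 0, 30]],
  ],
)

```text
time_s: 29.75
eef_pos: [0.4293, -0.0392, 0.1411]
eef_rot: [0.001, 0.707, 0.707, 0.0]
wrist_force: [0.7, -0.3, 4.5]
opening: 0.51
grasp_force: 5.5
```

Call:
jog_arm(
  series=[
    [[0, 0, 0, 0, 0, 0, 25], [0, 0, 0, 0, 0, 0, 25], [0, 0, 0, 0, 0, 0, 25], [0, 0, 0, 0, 0, 0, 25], [0, 0, 0, 0, 0, 0, 25], [0, 0, 0, 0, 0, 0, 25], [0, 0, -4, 0, 0, 0, 25], [0, 0, -8, 0, 0, 0, 25], [0, 0, -8, 0, 0, 0, 25], [0, 0, 0, 0, 0, 0, 25]],
  ],
)

```text
time_s: 30.75
eef_pos: [0.4295, -0.0393, 0.1617]
eef_rot: [0.001, 0.707, 0.707, 0.001]
wrist_force: [0.3, -1.2, -3.2]
opening: 0.473
grasp_force: 60.4
```

```bash
python3 -c "
from chk import *
c=cam('scene');cv2.imwrite('pics/s4.png',c['frame'][80:340,150:450])
r,o,p=cloud(c);p=p.reshape(-1,3)
p=p[(np.hypot(p[:,0]-.428,p[:,1]+.039)<.035)]
for a in np.arange(.01,.14,.01):
    s=p[(p[:,2]>a)&(p[:,2]<a+.01)];print(a.round(2),len(s),s.mean(0).round(4) if len(s) else '')
"
```

```text
0.01 0 
0.02 54 [ 0.4131 -0.0218  0.0269]
0.03 83 [ 0.4119 -0.0201  0.0352]
0.04 94 [ 0.4123 -0.0207  0.0452]
0.05 88 [ 0.4136 -0.0206  0.055 ]
0.06 94 [ 0.4133 -0.0199  0.0649]
0.07 86 [ 0.4126 -0.0206  0.0752]
0.08 97 [ 0.4127 -0.0202  0.0848]
0.09 103 [ 0.4136 -0.0199  0.0949]
0.1 97 [ 0.4131 -0.0208  0.1049]
0.11 114 [ 0.4141 -0.0213  0.115 ]
0.12 112 [ 0.4151 -0.0224  0.125 ]
0.13 115 [ 0.4152 -0.0243  0.135 ]
```

View pics/s4.png

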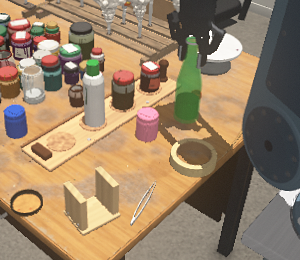

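The crop shows the green bottle hanging upright at (187,90), about 20 mm above the table; the other three stand on their pads. I'll carry it in front of the board to pad_a.

Call:
jog_arm(
  series=[
    [[0, 0, -10, 0, 0, 0, 25], [0, 0, -20, 0, 0, 0, 25], [0, 0, -25, 0, 0, 0, 25], [0, 0, -20, 0, 0, 0, 25], [8, 0, -15, 0, 0, 0, 25], [16, 0, -10, 0, 0, 0, 25], [24, 0, 0, 0, 0, 0, 25], [28, 0, 0, 0, 0, 0, 25], [28, 0, 0, 0, 0, 0, 25], [28, 0, 0, 0, 0, 0, 25]],
  ],
)

```text
time_s: 31.8
eef_pos: [0.4285, 0.0941, 0.2607]
eef_rot: [0.0, 0.708, 0.707, 0.0]
wrist_force: [-0.3, -0.3, -2.5]
opening: 0.472
grasp_force: 60.5
```

Call:
jog_arm(
  series=[
    [[28, 0, 0, 0, 0, 0, 25], [28, 0, 0, 0, 0, 0, 25], [26, 5, 0, 0, 0, 0, 25], [20, 12, 0, 0, 0, 0, 25], [14, 20, 0, 0, 0, 0, 25], [8, 25, 0, 0, 0, 0, 25], [0, 26, 0, 0, 0, 0, 25], [0, 24, 0, 0, 0, 0, 25], [0, 18, 0, 0, 0, 0, 25], [0, 12, 0, 0, 0, 0, 25]],
  ],
)

```text
time_s: 32.8
eef_pos: [0.5718, 0.2167, 0.2601]
eef_rot: [-0.0, 0.708, 0.707, -0.0]
wrist_force: [-0.7, 0.4, -3.0]
opening: 0.476
grasp_force: 60.6
```

Call:
jog_arm(
  series=[
    [[0, 6, 0, 0, 0, 0, 25], [0, 2, 5, 0, 0, 0, 25], [0, 0, 15, 0, 0, 0, 25], [0, 0, 20, 0, 0, 0, 25], [0, 0, 20, 0, 0, 0, 25], [0, 0, 15, 0, 0, 0, 25], [0, 0, 8, 0, 0, 0, 25], [0, 0, 3, 0, 0, 0, 25], [0, 0, 0, 0, 0, 0, 25], [0, 0, 0, 0, 0, 0, 25]],
  ],
)

```text
time_s: 33.8
eef_pos: [0.5795, 0.217, 0.1753]
eef_rot: [0.0, 0.707, 0.707, 0.001]
wrist_force: [0.0, 0.2, -3.2]
opening: 0.471
grasp_force: 60.6
```

```bash
python3 -c "
from chk import *
c=cam('scene');r,o,p=cloud(c);p=p.reshape(-1,3)
p=p[(np.hypot(p[:,0]-.579,p[:,1]-.217)<.04)]
for a in np.arange(.01,.14,.01):
    s=p[(p[:,2]>a)&(p[:,2]<a+.01)];print(a.round(2),len(s),s.mean(0).round(4) if len(s) else '',s[:,2].min() if len(s) else '')
"
```

```text
0.01 380 [0.5677 0.2254 0.014 ] 0.010025378176090394
0.02 0  
0.03 26 [0.5588 0.231  0.0384] 0.03649785717092269
0.04 97 [0.5579 0.2328 0.0452] 0.040051317227960626
0.05 105 [0.5581 0.2324 0.0552] 0.05023003330582432
0.06 100 [0.5584 0.2318 0.0649] 0.06032449411492258
0.07 102 [0.559  0.232  0.0748] 0.07010631828758462
0.08 110 [0.5595 0.2315 0.0848] 0.0800700918719307
0.09 110 [0.5586 0.2319 0.0952] 0.09000128309464717
0.1 106 [0.5598 0.2318 0.1051] 0.10001346443654979
0.11 116 [0.5594 0.2313 0.1151] 0.1100136118419831
0.12 120 [0.5603 0.2304 0.1253] 0.12003395968581998
0.13 122 [0.561  0.2302 0.1349] 0.13000991735083067
```

Call:
jog_arm(
  series=[
    [[0, 0, 7, 0, 0, 0, 25], [0, 0, 7, 0, 0, 0, 25], [0, 0, 4, 0, 0, 0, 25], [0, 0, 2, 0, 0, 0, 25], [0, 0, 1, 0, 0, 0, 25], [0, 0, 0, 0, 0, 0, 25], [0, 0, 0, 0, 0, 0, 25], [0, 0, 0, 0, 0, 0, 25], [0, 0, 0, 0, 0, 0, 25], [0, 0, 0, 0, 0, 0, 25]],
  ],
)

```text
time_s: 34.85
eef_pos: [0.5791, 0.2169, 0.1548]
eef_rot: [0.0, 0.707, 0.707, 0.0]
wrist_force: [-3.5, -1.9, 7.4]
opening: 0.466
grasp_force: 62.6
```

Contact felt; releasing.

Call:
jog_arm(
  series=[
    [[0, 0, 0, 0, 0, 0, 45], [0, 0, 0, 0, 0, 0, 60], [0, 0, 0, 0, 0, 0, 85], [0, 0, 0, 0, 0, 0, 85], [0, 0, 0, 0, 0, 0, 85], [0, 0, -5, 0, 0, 0, 85], [0, 0, -15, 0, 0, 0, 85], [0, 0, -30, 0, 0, 0, 85], [0, 0, -40, 0, 0, 0, 85], [0, 0, -40, 0, 0, 0, 85]],
  ],
)

```text
time_s: 35.85
eef_pos: [0.5787, 0.2169, 0.2858]
eef_rot: [0.0, 0.707, 0.707, 0.0]
wrist_force: [1.2, 0.4, 0.9]
opening: 0.991
grasp_force: 0.0
```

Call:
jog_arm(
  series=[
    [[0, 0, -30, 0, 0, 0, 85], [0, -30, -10, 0, 0, 0, 85], [0, -40, 0, 0, 0, 0, 85], [0, -40, 0, 0, 0, 0, 85], [0, -40, 0, 0, 0, 0, 85], [0, -20, 0, 0, 0, 0, 85], [0, 0, 0, 0, 0, 0, 85], [0, 0, 0, 0, 0, 0, 85], [0, 0, 0, 0, 0, 0, 85], [0, 0, 0, 0, 0, 0, 85]],
  ],
)

```text
time_s: 36.85
eef_pos: [0.4098, 0.2169, 0.3233]
eef_rot: [-0.0, 0.708, 0.707, -0.0]
wrist_force: [0.1, 0.1, 0.1]
opening: 0.997
grasp_force: 0.0
```

```bash
python3 -c "
from chk import *
chk(('top','wrist','scene'),[('small',(.573,-.081),.11),('olive',(.575,.017),.13),('white',(.577,.117),.19),('green',(.579,.217),.25)])
a=cam('scene')['frame'][60:320,150:450];b=cam('top')['frame'][100:300,150:450]
cv2.imwrite('pics/end.png',np.vstack([a,b]))"
```

```text
top small 244 0.0814 [ 0.568  -0.0819  0.0786] [ 0.546 -0.103  0.075] [ 0.59  -0.059  0.084]
top olive 302 0.1004 [0.5698 0.0188 0.0977] [ 0.546 -0.004  0.094] [0.593 0.042 0.105]
top white 118 0.1746 [0.574  0.116  0.1729] [0.561 0.102 0.169] [0.586 0.129 0.178]
top green 104 0.215 [0.5771 0.2152 0.2139] [0.562 0.2   0.209] [0.591 0.231 0.219]
wrist small 263 0.0798 [ 0.5594 -0.0723  0.078 ] [ 0.547 -0.1    0.074] [ 0.574 -0.055  0.081]
wrist olive 13 0.0472 [0.568  0.0339 0.0453] [0.546 0.015 0.042] [0.59  0.047 0.052]
wrist white 530 0.1737 [0.5755 0.12   0.1729] [0.562 0.105 0.168] [0.59  0.132 0.175]
wrist green 803 0.2146 [0.5792 0.2179 0.2137] [0.564 0.202 0.209] [0.596 0.233 0.217]
scene small 163 0.0812 [ 0.5668 -0.0787  0.0794] [ 0.544 -0.107  0.075] [ 0.593 -0.058  0.084]
scene olive 217 0.0999 [0.5681 0.0224 0.0985] [ 0.546 -0.002  0.094] [0.595 0.047 0.102]
scene white 99 0.1735 [0.5728 0.1185 0.1731] [0.56  0.104 0.168] [0.588 0.131 0.176]
scene green 140 0.2127 [0.5775 0.2158 0.2133] [0.561 0.2   0.207] [0.594 0.231 0.218]
[0.40939117 0.21691257 0.32298091]
```

View pics/end.png

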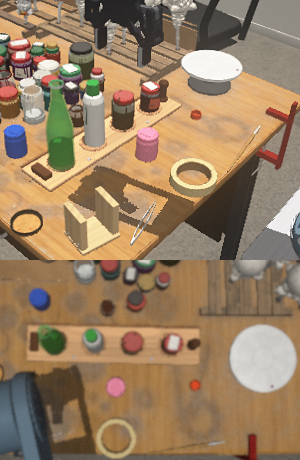

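The final view shows all four upright in order from the post: small jar (150,95), olive (123,110), white (94,115) and green (60,130), each within a few mm of its pad centre. Handing in.

```bash
python3 -c "
from bench import ctrl
print(ctrl.hand_in())"
```

```text
the job is handed in; nothing more can be done
None
```

The job is handed in (no verdict was returned): from the post, the small jar, olive jar, white bottle and green bottle each stand upright on their own pads, and my last camera check put each about 5 mm or less from its pad's centre.

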